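# Clamp a laser head on an angled stand

### The job

A laser head lies loose on the sloping bed of the clamping stand on the optical table. Slide the clamp's free jaw along its bar on to the head until the jaw is pushed back, tilts and bites on the bar, then screw its handle tight (clockwise seen from the handle's end), so that the head is firmly clamped where it lies. Leave the things standing around it alone.

Things in the scene. Friction and masses are not known exactly. Their poses are not given: they have to be found in the camera images.
- stand: Fixed angled clamping stand, footprint 200 x 235 mm: flat aluminium base, above it a black bed sloping 25 degrees (0.436 rad). Origin: centre of its underside on the table; x from its low edge to its high edge (roughly towards the robot), z up. The bed rises towards stand +x, so its normal leans 25 degrees towards -x: the bar, screw and handle lean away from the robot.
- bed (a point): Centre of the bed's sloping upper face, 85 mm above the stand's origin (axes as the stand's, not tilted). An aluminium stop strip 22 mm high crosses the bed below the laser head.
- bar_top (a point): Top of the clamp's flat steel bar (axes as the stand's, not tilted). The bar stands square out of the bed, 85 mm to the stand's +y side of the bed's centre; 8 mm up the slope x 20 mm across it, end cap 12 x 24 mm; its top is 142 mm from the bed's face.
- runner: Slide of the clamp's free jaw on the bar; this frame slides but does not tilt. Origin: on the bar's centre line at mid height of the jaw's sleeve, where the jaw pivots. z = along the bar, away from the bed; x = up the slope; y = across, away from the screw. Starts 110 to 122 mm from the bed's face; slides 65 mm down from the top, dragging with some 2 to 8 N if moved at the sleeve.
- jaw (a joint): Tilt of the free jaw about runner x (rad). The sleeve fits loosely: free, the jaw sags to about -0.08 (pad side low) and stays where it is on the bar; with its pad pressed up by the head it tilts to about +0.08 (0.12 when tight) and bites on the bar. A load out at the screw or arm, up or down, makes it bite and not slide, so move it by the sleeve.
- sleeve_top (a point): Centre of the upper face of the jaw's dark steel sleeve, 18 mm above the runner's origin on the jaw's own z (tilts with the jaw). Sleeve: 34 mm along runner x, 42 mm along y, 36 mm high, round the bar. It can be gripped across the 34 mm with the bar between the fingers; the bar stands at most 48 mm out of it when the pad is on the head.
- screw_boss (a point): Where the screw's axis (along z) crosses the jaw when it is not tilted: runner x = 0, y = -85 mm, z = 0. The rubber-faced pad, 28 mm across, is below: its face starts 40 to 45 mm under the boss (how far the screw stands out varies and is not told). A 34 mm wide boss and an arm 18 mm wide join it to the sleeve.
- handle_mid (a point): Middle of the screw's handle, a fluted wooden cylinder 30 mm thick, 80 mm long, on the screw's axis. z = along the handle away from the bed (tilts with the jaw); x and y turn with the handle. Starts 85 to 90 mm along z from the boss. Clockwise, looking down on its free end, drives the pad to the bed.
- handle_top (a point): Centre of the handle's free end, 40 mm beyond handle_mid. The screw moves handle and pad 12 mm a turn, 18 mm in all, of which 0 to 4.6 mm are used at the start. Its thread rubs with about 0.12 Nm and stays where left. The pad is sprung, 8 N per mm for 6 mm, then solid. Firmly tight is over 25 N: some 3 to 4 rad more once the jaw has bitten.
- work: The laser head: loose white metal box, 70 mm up the slope x 120 mm across x 45 mm thick, 0.5 to 0.9 kg, lying on the bed against the stop. Origin: centre of its underside; z = bed's normal, x up the slope. The pad comes down on its upper face.
- lens_post: Bystander: lens in a round holder on a black and steel post with a round foot 60 mm across, 135 mm high, loose. Origin: centre of its underside.
- mag_base: Bystander: grey magnetic base block 50 x 60 x 50 mm with a short steel stud on top, loose. Origin: centre of its underside.
- meter: Bystander: hand-held meter 110 x 75 x 32 mm lying on its back, loose. Origin: centre of its underside.
Mind the look-alikes: they are no part of the job. Leave any orange or yellow look-alike of the work alone.

How it is judged:
On the way:
1. the free jaw, slid on to the head, is pushed back by it and bites on the bar (tilt above 0.05 rad, pad on the head) (value of joint jaw above 0.05 rad and contact force between runner and work above 0.5 N), for 0.2 s.
At the end, for the whole second after the job is handed in: The clamp's pad presses on the laser head with more than 25 N, the jaw is tilted back by more than 0.05 rad and so bites on the bar, the head is at rest within 10 mm of where it lay, and the lens post stands upright (contact force between runner and work above 25 N and value of joint jaw above 0.05 rad and distance of work from where it was at the start of the episode below 0.01 m and linear speed of work below 0.02 m/s and angle between lens_post's own z axis and vertical below 0.2 rad); the robot touches nothing.
It fails at once if the lens post is pushed more than 20 mm from its place (distance of lens_post from where it was at the start of the episode above 0.02 m).
It fails at once if the magnetic base is pushed more than 20 mm from its place (distance of mag_base from where it was at the start of the episode above 0.02 m).
It fails at once if the meter is pushed more than 20 mm from its place (distance of meter from where it was at the start of the episode above 0.02 m).
It fails at once if the laser head is shoved more than 20 mm (distance of work from where it was at the start of the episode above 0.02 m).
It also fails if it takes over 72 s, if anything falls off the work surface, if the arm or the gripper's body presses on something with over 40 N, if the wrist force passes 120 N, or if a joint passes its speed limit or range.

### The arm

A 6-joint arm with a two-finger parallel gripper is mounted at the origin on the work surface. World frame = base frame: x ahead of the robot, y to its left, z up, the work surface at z = 0. Lengths are in m, angles in rad, forces in N, time in s.
With the tool pointing down it reaches from about 0.35 to 0.775 m from the base axis. Payload 7.3 kg.
Tool frame: the origin (TCP) lies on the mounting face of the last link; the fingertips stand 178 mm ahead of it and the grasp point (between the pads) lies 159 mm ahead of it (robot.tcp_to_tips is the distance from the TCP to the fingertips, in m); z points along the fingers, y is the direction in which the jaws open and shut (so a half turn about z gives the same grasp; the last joint's range is limited). The gripper opens to 92 mm and grips with 3 to 60 N. Pads are 19 mm wide; open, the fingers measure 130 mm over their backs; the gripper's body (75 mm by 190 mm) begins 47 mm behind the grasp point.
Start: joints at [-1.368, 0.342, 1.524, -0, 1.275, -0.146], TCP at [0.179, -0.493, 0.405] pointing down, gripper open.
Joint ranges: [-2.53, 2.53], [-0.77, 2.02], [0.04, 2.7], [-1, 4.14], [0.28, 2.66], [-3.11, 3.11]. Speed limits (rad/s): [2.57, 2.57, 3.14, 3.14, 3.14, 3.14].

### API

Orientations are given as [roll, pitch, yaw] about the fixed x, y, z axes, in that order (R = Rz(yaw) Ry(pitch) Rx(roll)).
In Python, from cell import robot, viewer gives the robot as it stands.
- The arm moves only by the shell command python3 -m creep 'ROWS' [OPENING] [FORCE]. ROWS is JSON, a list that holds one entry, the list of rows, each a list of 6 numbers: the shift along the world's x, y, z in mm, then the turn, a rotation vector about the world's x, y, z in degrees. A call has 1 to 5 rows; each row shifts and turns the pose as measured when the row begins; what a row does not reach is not made up. A row lasts 1/12 s, in which the tool goes at most 41.7 mm and 7.16 degrees, less where a joint would pass 70% of its speed; a pose out of reach is approached as far as the arm can. A call with a gripper value outside its range is refused whole. OPENING is the closure, from -1 (fully open) to 1 (shut), set as the call begins (- or left out, the last holds). The fingers move at their own pace and stop on an object; FORCE is the grip in N (left out, the last holds). Time passes only in rows, so rows that do not move let the fingers close. It gives the time, the measured TCP pose, the force and the opening at its end, in the units of the state.
- robot.observe(): the state, without advancing time (a new reading comes with each control period).
- viewer.read_camera(name): name is "scene" or "top"; returns the picture (420x560x3 uint8, blue, green, red); there is no depth.
- viewer.camera_model(name): a dict with "fx", "fy", "cx", "cy" (pixels), "pose" (4x4, takes a point from camera to world coordinates). Camera axes: x right, y up, looking along -z (the intrinsics and any distortion apply to the point x, -y, -z); pixel columns grow to the right and rows downward; lengths in m; the calibration is good to about 2 mm. A picture is of the moment at which its call begins. camera_model takes no time and is no camera call.
- robot.hand_in(): hands the job in, once; it reports no verdict.
The state is a dict: "time": time; "qpos": joint angles; "qvel": joint speeds; "joint_efforts": joint torques, N m; "tool_pos": TCP position; "tool_rot": TCP orientation; "contact_force": force on the tool from outside, world axes, zero at the start; "torque": the same for the moment, N m; "opening": finger opening in m.
Only numpy, scipy, OpenCV 4.12 (cv2) and the standard library are available. Lean on these libraries where they do the work, as an engineer would, in place of code of your own. Each camera call takes 0.05 s, during which the arm holds its last target. There are 200 camera calls.

## Working session

There is one attempt and no reset: what is moved stays moved. The work goes in short steps, Python scripts to look and compute and a shell command to move; the robot and the scene stay as the last step left them, time stands still between calls to the robot, and variables do not carry over. Pictures are saved under pics/ and viewed, about 8 in all and at most 12, crops included, and the job is handed in when it is done.

```bash
ls; mkdir -p pics
python3 - <<'E'
from cell import robot, viewer
import cv2
for n in("scene","top"):
    cv2.imwrite(f"pics/{n}0.png",cv2.resize(viewer.read_camera(n),(800,600),interpolation=cv2.INTER_CUBIC))
    m=viewer.camera_model(n);print(n,{k:(v if k!="pose" else [[round(float(a),4) for a in r] for r in v]) for k,v in m.items()})
print(robot.observe())
E
```

```text
pics
scene {'fx': 379.6897694272994, 'fy': 379.6897694272994, 'cx': 274.8778236899112, 'cy': 211.3878579949756, 'pose': [[0.0189, -0.6897, 0.7239, 1.1781], [0.9997, -0.0001, -0.0262, 0.0499], [0.0182, 0.7241, 0.6895, 0.7499], [0.0, 0.0, 0.0, 1.0]]}
top {'fx': 481.6500664358647, 'fy': 481.6500664358647, 'cx': 283.21419368020247, 'cy': 212.0450275718906, 'pose': [[0.0791, 0.976, -0.2031, 0.3498], [-0.9969, 0.0771, -0.0178, 0.0604], [-0.0017, 0.2039, 0.979, 1.3554], [0.0, 0.0, 0.0, 1.0]]}
{'time': 0.1, 'qpos': array([-1.36799295e+00,  3.42678545e-01,  1.52491167e+00,  5.49197584e-07,
        1.27538896e+00, -1.46002693e-01]), 'qvel': array([ 0.0009529 , -0.00072784, -0.0033684 ,  0.00012702,  0.00011647,
       -0.00122234]), 'joint_efforts': array([ 1.51098975e-03, -4.32004559e+01, -2.44694638e+01,  7.19193695e-02,
        5.25570440e-02, -5.85869043e-05]), 'tool_pos': array([ 0.17942945, -0.4932681 ,  0.40410448]), 'tool_rot': array([-3.14022096e+00, -2.02237068e-04,  3.48805775e-01]), 'contact_force': array([0.52807669, 0.49858721, 0.08720999]), 'torque': array([ 0.00065685,  0.01190297, -0.00693007]), 'opening': 0.09186128504342023}
```

View pics/scene0.png

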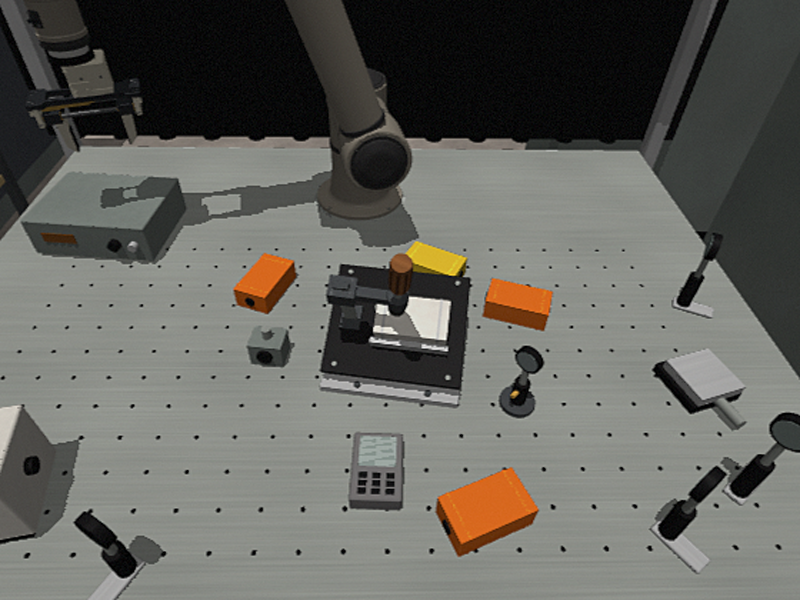

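View pics/top0.png

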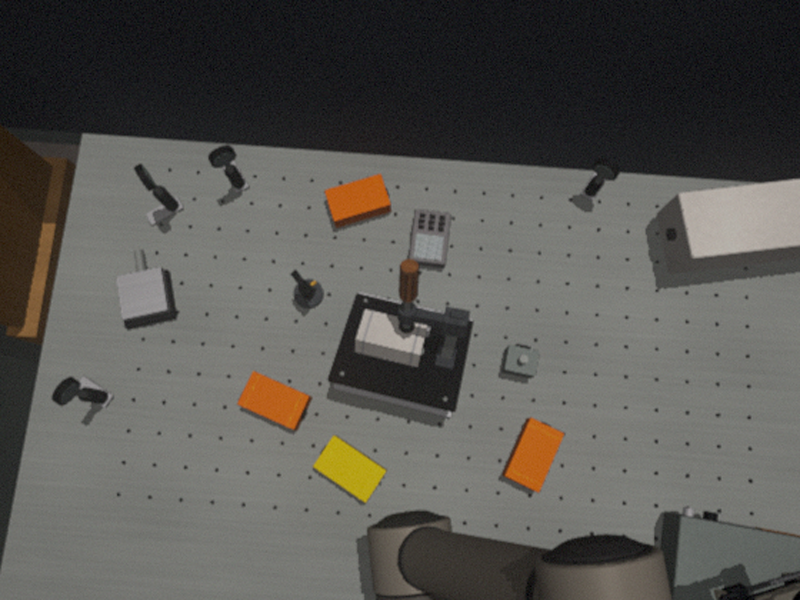

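The scene view shows the stand at about (395,330), with the jaw and bar on its left at (345,290) and the handle at (400,270). The lens post is at (520,385) and the mag base at (268,345). In the top view the stand is at (400,355), the handle at (408,280) and the sleeve at (455,317).

Run:
```python
from cell import viewer
import cv2,numpy as np
a=viewer.read_camera("scene")[168:288,210:340]; b=viewer.read_camera("top")[175:295,220:350]
f=lambda i:cv2.convertScaleAbs(cv2.resize(i,None,fx=6,fy=5,interpolation=cv2.INTER_CUBIC)if 0 else cv2.resize(i,None,fx=6,fy=5,interpolation=cv2.INTER_CUBIC),alpha=1.8,beta=10)
cv2.imwrite("pics/sc1.png",f(a));cv2.imwrite("pics/tc1.png",f(b))
```

```text
(no output)
```

View pics/sc1.png

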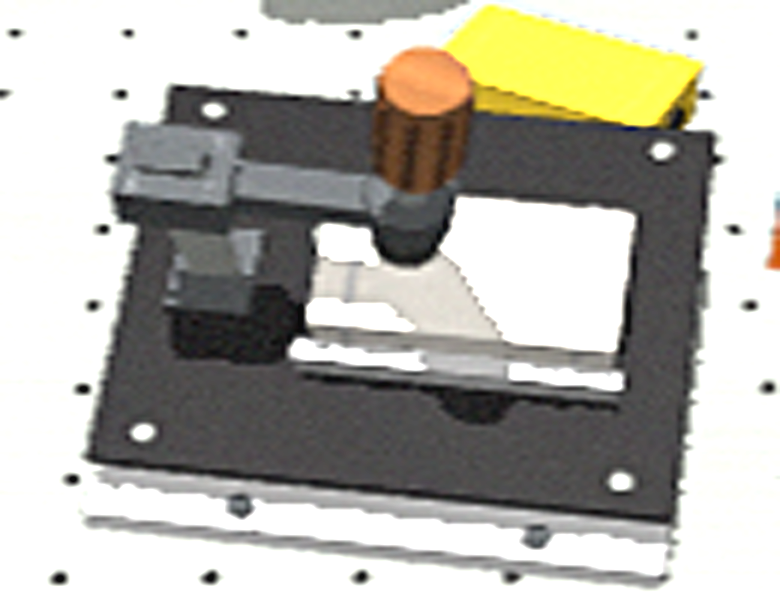

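View pics/tc1.png

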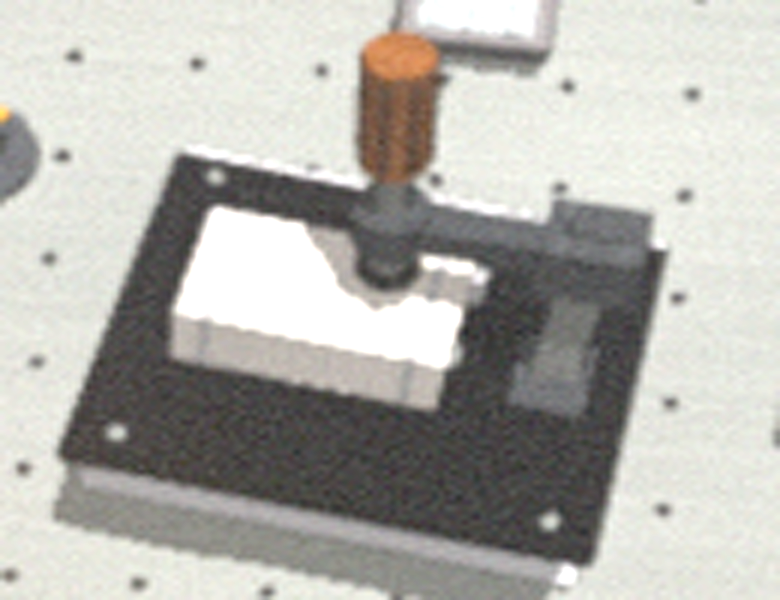

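The scene crop shows the bed corners at (172,88), (715,133), (672,520) and (90,460), the handle top at (425,80) and the sleeve top centre near (180,152). The top crop shows the same corners at (590,565), (60,455), (183,152) and (665,250), and the handle top at (400,57).

```bash
cat > h.py <<'E'
import numpy as np
from cell import robot, viewer
from scipy.spatial.transform import Rotation as R
from scipy.optimize import least_squares
def proj(n,P):
    m=viewer.camera_model(n);T=np.array(m["pose"]);q=(np.atleast_2d(P)-T[:3,3])@T[:3,:3]
    return np.c_[m["cx"]+m["fx"]*q[:,0]/-q[:,2], m["cy"]-m["fy"]*q[:,1]/-q[:,2]]
def tri(ps,pt):
    return least_squares(lambda X:np.r_[proj("scene",X)[0]-ps,proj("top",X)[0]-pt],[.5,0,.1])
S=lambda u,v:np.array([210+u/6,168+v/5]); Tp=lambda u,v:np.array([220+u/6,175+v/5])
def bedR(yaw): # columns: up slope, across, normal
    return R.from_euler('z',yaw)*R.from_euler('y',-np.radians(25))
E
python3 - <<'E'
from h import *
c={"hiR":((172,88),(590,565)),"hiL":((715,133),(60,455)),"loL":((672,520),(183,152)),"loR":((90,460),(665,250)),"h1":((213,110),(550,520)),"h2":((662,150),(116,432)),"h3":((621,481),(215,177)),"htop":((425,80),(400,57)),"lens":None}
X={}
for k,v in c.items():
    if v is None: continue
    r=tri(S(*v[0]),Tp(*v[1]));X[k]=r.x;print(k,r.x.round(4),"res",r.fun.round(1))
# fit stand: corners at +-a,+-b on bed plane
sg={"hiR":(1,1),"hiL":(1,-1),"loL":(-1,-1),"loR":(-1,1)}
hs={"h1":(1,1),"h2":(1,-1),"h3":(-1,-1)}
def f(p,full=False):
    x,y,yaw,a,b,ha,hb,hx,hz=p;Rb=bedR(yaw);o=np.array([x,y,.085]);r=[]
    def add(P,k): 
        r.extend(proj("scene",P)[0]-S(*c[k][0]));r.extend(proj("top",P)[0]-Tp(*c[k][1]))
    for k,(i,j) in sg.items(): add(o+Rb.apply([i*a,j*b,0]),k)
    for k,(i,j) in hs.items(): add(o+Rb.apply([i*ha,j*hb,0]),k)
    add(o+Rb.apply([hx,0.0,hz]),"htop")
    return np.array(r)
s=least_squares(f,[.5,0,3,.1,.117,.08,.1,0,.24]);print(s.x.round(4),s.fun.round(1))
x,y,yaw=s.x[:3];Rb=bedR(yaw)
print("axes",Rb.as_matrix().round(3))
o=np.array([x,y,.085])
print("bartop",o+Rb.apply([0,.085,.142]), "scene px",(proj("scene",o+Rb.apply([0,.085,.142]))-[210,168])*[6,5],"top px",(proj("top",o+Rb.apply([0,.085,.142]))-[220,175])*[6,5])
E
```

```text
hiR [ 0.417  -0.02    0.1174] res [-0.7 -0.  -0.7 -0. ]
hiL [0.455  0.2101 0.1199] res [-1.   0.  -1.  -0.2]
loL [0.6354 0.1808 0.0373] res [-1.1  0.  -1.2 -0.2]
loR [ 0.5971 -0.0478  0.0356] res [-0.9 -0.  -1.  -0. ]
h1 [ 0.4381 -0.0014  0.1205] res [-0.7 -0.  -0.7 -0. ]
h2 [0.4685 0.1868 0.1203] res [-0.8  0.  -0.8 -0.1]
h3 [0.6201 0.1624 0.0472] res [-0.6  0.  -0.7 -0.1]
htop [0.6291 0.0784 0.2978] res [-0.7 -0.  -0.8 -0.1]
[5.2950e-01 8.3100e-02 2.9979e+00 1.0000e-01 1.1540e-01 8.5300e-02
 9.3900e-02 4.0000e-04 2.3360e-01] [-0.3 -1.4 -1.  -2.8 -0.5 -1.9 -1.3 -1.   0.7 -1.3 -2.6 -0.8  0.3 -0.1
 -2.  -2.5  0.3  0.2 -1.6 -0.7 -0.7 -0.8 -1.   0.6  0.5 -0.7 -1.7 -0.1
 -5.7 -0.4  3.2  1.3]
axes [[-0.897 -0.143  0.418]
 [ 0.13  -0.99  -0.061]
 [ 0.423 -0.     0.906]]
bartop [ 0.57669614 -0.00964543  0.21369571] scene px [[160.60196782 154.28048341]] top px [[602.32429141 219.87261956]]
```

```bash
cat >> h.py <<'E'
O=np.array([.5295,.0831,.085]); YAW=2.998; Rb=bedR(YAW)
N=Rb.apply([0,0,1]); UX=Rb.apply([1,0,0])
def tgt(y,z,spin=0,tilt=0,x=0):
    """pose of tool: grasp point at bed coords (x,y,z), tool z=-normal (tilt: +ve = pad raised), tool y=-upslope, spin about tool z deg"""
    M=np.c_[np.cross(-UX,-N),-UX,-N]
    ax=R.from_rotvec(-tilt*UX)
    Rt=ax*R.from_matrix(M)*R.from_euler('z',spin,degrees=True)
    return O+Rb.apply([x,y,z])+ax.apply(N)*.159, Rt
def go(y,z,spin=0,tilt=0,x=0):
    P,Rt=tgt(y,z,spin,tilt,x);s=robot.observe()
    d=(P-s["tool_pos"])*1e3; C=R.from_euler('xyz',s["tool_rot"])
    rv=np.degrees((Rt*C.inv()).as_rotvec())
    print("shift",d.round(1),"rot",rv.round(2),"|rot|",np.linalg.norm(rv).round(1),"q",s["qpos"].round(2))
def st():
    s=robot.observe();C=R.from_euler('xyz',s["tool_rot"])
    g=s["tool_pos"]+C.apply([0,0,.159]);b=Rb.inv().apply(g-O)*1e3
    print("t",round(s["time"],2),"grasp in bed mm",b.round(1),"F bed",Rb.inv().apply(s["contact_force"]).round(1),"T",Rb.inv().apply(s["torque"]).round(2),"open",round(s["opening"]*1e3,1),"q",s["qpos"].round(2))
E
python3 - <<'E'
from h import *
go(.085,.195);st()
# check pixels: runner s, handle top with sag
def pix(P): return ((proj("scene",P)-[210,168])*[6,5]).round(0),((proj("top",P)-[220,175])*[6,5]).round(0)
def ht(s,L,t): return O+Rb.apply([0,.085-.085*np.cos(t)-L*np.sin(t)*-1*-1, s-.085*np.sin(t)+L*np.cos(t)])
for s in(.110,.116,.122): print(s,pix(ht(s,.1275,.08)))
print("sleeve top",[pix(O+Rb.apply([0,.085,z])) for z in(.128,.14)])
E
```

```text
shift [485.9 470.9   1.5] rot [16.51 20.32 60.77] |rot| 66.2 q [-1.37  0.34  1.52 -0.    1.28 -0.15]
t 0.2 grasp in bed mm [307.  620.4  33.7] F bed [-0.6  0.6  0.2] T [ 0.02  0.04 -0.01] open 91.8 q [-1.37  0.34  1.52 -0.    1.28 -0.15]
0.11 (array([[422.,  85.]]), array([[393.,  63.]]))
0.116 (array([[422.,  78.]]), array([[395.,  54.]]))
0.122 (array([[421.,  71.]]), array([[396.,  46.]]))
sleeve top [(array([[166., 167.]]), array([[597., 236.]])), (array([[161., 156.]]), array([[601., 222.]]))]
```

```bash
python3 -m creep '[[[10,28,25,0,0,0],[20,30,15,1.65,2.03,6.08],[28,28,10,1.65,2.03,6.08],[28,28,5,1.65,2.03,6.08],[28,28,0,1.65,2.03,6.08]]]' -1; python3 -m creep '[[[29,28,0,1.65,2.03,6.08],[29,28,0,1.65,2.03,6.08],[29,28,0,1.65,2.03,6.08],[29,28,0,1.65,2.03,6.08],[29,28,0,1.65,2.03,6.08]]]'; python3 -c "
from h import *
st();go(.085,.195)"
```

```text
time: 0.62
tool_pos: [0.2912, -0.3508, 0.4586]
tool_rot: [-2.959, 0.062, 0.781]
contact_force: [0.4, -0.3, 0.0]
opening: 0.0922
time: 1.03
tool_pos: [0.4396, -0.2037, 0.4601]
tool_rot: [-2.729, 0.023, 1.349]
contact_force: [0.4, 0.1, 0.1]
opening: 0.0918
t 1.03 grasp in bed mm [198.2 295.  160.7] F bed [-0.3 -0.2  0.3] T [ 0.01  0.36 -0.05] open 91.8 q [-0.55  0.34  1.41 -0.15  1.78 -0.32]
shift [225.8 181.3 -54.2] rot [1.55 1.1  4.49] |rot| 4.9 q [-0.55  0.34  1.41 -0.15  1.78 -0.32]
```

```bash
python3 -m creep '[[[32,26,0,1.5,1.1,4.5],[32,26,0,0,0,0],[32,26,0,0,0,0],[32,26,0,0,0,0],[32,26,0,0,0,0]]]'; python3 -m creep '[[[32,26,0,0,0,0],[32,24,0,0,0,0],[0,0,-20,0,0,0],[0,0,0,0,0,0]]]'; python3 -c "
from h import *
st();go(.085,.195);go(.085,.137)"
```

```text
time: 1.45
tool_pos: [0.5992, -0.0696, 0.4591]
tool_rot: [-2.7, -0.001, 1.442]
contact_force: [0.2, -0.3, 0.5]
opening: 0.0919
time: 1.78
tool_pos: [0.6702, -0.0111, 0.4351]
tool_rot: [-2.703, -0.003, 1.45]
contact_force: [-0.7, -0.1, -1.8]
opening: 0.0919
t 1.78 grasp in bed mm [  9.9  74.2 222.8] F bed [-0.1  0.2 -2. ] T [ 0.05  0.31 -0.02] open 91.9 q [-0.13  0.75  0.78 -0.    2.05 -0.01]
shift [ -4.8 -11.3 -29.3] rot [-0.2  -0.09 -1.32] |rot| 1.3 q [-0.13  0.75  0.78 -0.    2.05 -0.01]
shift [-29.   -7.8 -81.8] rot [-0.2  -0.09 -1.32] |rot| 1.3 q [-0.13  0.75  0.78 -0.    2.05 -0.01]
```

Go to pre-grasp, then check with a picture before descending.

```bash
python3 -m creep '[[[-2,-5,-10,-0.2,-0.1,-1.3],[-3,-6,-19,0,0,0],[0,0,0,0,0,0]]]'; python3 -c "
from h import *
import cv2
st();go(.085,.195);go(.085,.137)
f=lambda i:cv2.convertScaleAbs(cv2.resize(i,(400,600),interpolation=cv2.INTER_CUBIC),alpha=1.6,beta=10)
cv2.imwrite('pics/p2.png',np.hstack([f(viewer.read_camera('scene')[120:300,200:320]),f(viewer.read_camera('top')[130:310,240:360])]))"
```

```text
time: 2.03
tool_pos: [0.6649, -0.0215, 0.4047]
tool_rot: [-2.703, 0.0, 1.429]
contact_force: [-0.4, -0.5, -0.9]
opening: 0.0916
t 2.03 grasp in bed mm [  0.6  84.3 193.7] F bed [-0.1  0.6 -0.9] T [ 0.02  0.32 -0.01] open 91.6 q [-0.15  0.75  0.87 -0.    1.97 -0.01]
shift [ 0.5 -1.   1.1] rot [-0.01 -0.16 -0.09] |rot| 0.2 q [-0.15  0.75  0.87 -0.    1.97 -0.01]
shift [-23.7   2.6 -51.4] rot [-0.01 -0.16 -0.09] |rot| 0.2 q [-0.15  0.75  0.87 -0.    1.97 -0.01]
```

View pics/p2.png

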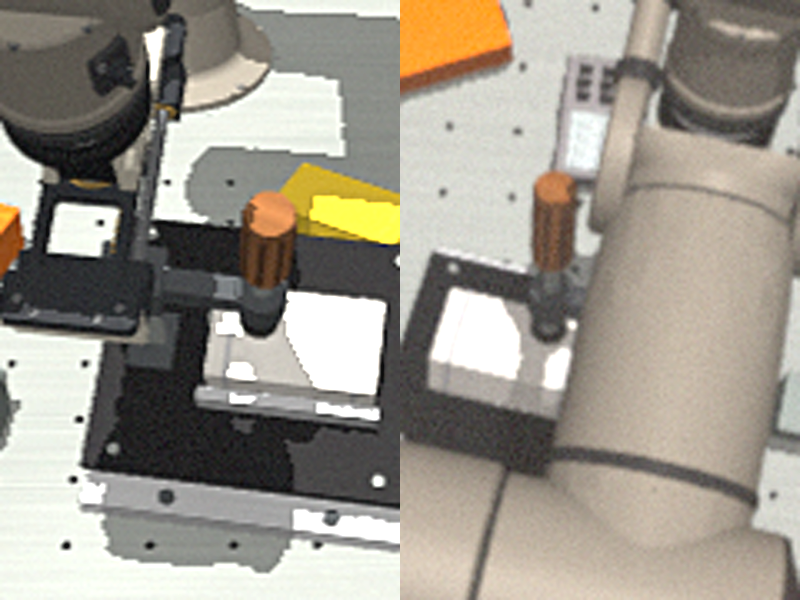

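The gripper (scene panel, around (75,270)) is over the sleeve, and the handle at (270,230) is clear. I'll descend and grip.

```bash
python3 -m creep '[[[-8,1,-17,0,0,0],[-8,1,-17,0,0,0],[-8,1,-18,0,0,0],[0,0,0,0,0,0]]]'; python3 -c "
from h import *
st()"; python3 -m creep '[[[0,0,0,0,0,0],[0,0,0,0,0,0],[0,0,0,0,0,0],[0,0,0,0,0,0],[0,0,0,0,0,0]]]' 1 15;python3 -m creep '[[[0,0,0,0,0,0],[0,0,0,0,0,0],[0,0,0,0,0,0],[0,0,0,0,0,0],[0,0,0,0,0,0]]]';python3 -c "
from h import *
st();go(.085,.137)"
```

```text
time: 2.47
tool_pos: [0.6398, -0.0189, 0.3638]
tool_rot: [-2.719, -0.001, 1.427]
contact_force: [-0.0, 0.4, 0.1]
opening: 0.0921
t 2.47 grasp in bed mm [  3.6  85.  146. ] F bed [ 0.1 -0.4  0.1] T [0.06 0.28 0.06] open 92.1 q [-0.15  0.71  1.05 -0.    1.81 -0.  ]
time: 2.88
tool_pos: [0.6411, -0.0196, 0.3723]
tool_rot: [-2.729, -0.001, 1.426]
contact_force: [0.6, -0.3, 0.9]
opening: 0.0629
time: 3.3
tool_pos: [0.6418, -0.0196, 0.3736]
tool_rot: [-2.732, -0.001, 1.426]
contact_force: [1.6, 0.4, 0.1]
opening: 0.0299
t 3.3 grasp in bed mm [  3.6  85.3 155.8] F bed [-1.3 -0.6  0.7] T [0.05 0.49 0.06] open 29.9 q [-0.15  0.7   1.03 -0.    1.82 -0.  ]
shift [ -0.6   0.7 -20.3] rot [0.16 1.54 0.08] |rot| 1.6 q [-0.15  0.7   1.03 -0.    1.82 -0.  ]
```

```bash
python3 -m creep '[[[0,0,0,0,1.5,0],[0,0,0,0,0,0],[0,0,0,0,0,0],[0,0,0,0,0,0],[0,0,0,0,0,0]]]' -1; python3 -c "
from h import *
st();go(.085,.137)"; python3 -m creep '[[[0,0,0,0,0,0],[0,0,0,0,0,0],[0,0,0,0,0,0],[0,0,0,0,0,0],[0,0,-5,0,0,0]]]';python3 -c "
from h import *
st();go(.085,.137)"
```

```text
time: 3.72
tool_pos: [0.6419, -0.0195, 0.3735]
tool_rot: [-2.707, 0.003, 1.426]
contact_force: [-0.3, -0.2, 0.5]
opening: 0.0588
t 3.72 grasp in bed mm [  7.6  85.8 155.6] F bed [0.4 0.2 0.4] T [ 0.03  0.3  -0.04] open 58.8 q [-0.15  0.71  1.02 -0.    1.84 -0.  ]
shift [ -0.7   0.6 -20.2] rot [0.16 0.07 0.07] |rot| 0.2 q [-0.15  0.71  1.02 -0.    1.84 -0.  ]
time: 4.13
tool_pos: [0.6418, -0.0196, 0.369]
tool_rot: [-2.709, 0.002, 1.426]
contact_force: [0.2, -0.2, 0.2]
opening: 0.0895
t 4.13 grasp in bed mm [  5.4  85.8 151.6] F bed [-0.2  0.2  0.3] T [ 0.01  0.34 -0.02] open 89.5 q [-0.15  0.71  1.03 -0.    1.83 -0.  ]
shift [ -0.6   0.6 -15.8] rot [0.17 0.18 0.08] |rot| 0.3 q [-0.15  0.71  1.03 -0.    1.83 -0.  ]
```

```bash
python3 -m creep '[[[0,0,-5,0,0,0],[0,0,-5,0,0,0],[0,0,-5,0,0,0],[0,0,0,0,0,0],[0,0,0,0,0,0]]]'; python3 -c "
from h import *
st();go(.085,.137)"
```

```text
time: 4.55
tool_pos: [0.6415, -0.0195, 0.3503]
tool_rot: [-2.706, 0.002, 1.426]
contact_force: [-0.9, -0.7, 0.5]
opening: 0.0919
t 4.55 grasp in bed mm [ -1.8  85.8 134.5] F bed [0.9 0.8 0.2] T [-0.03  0.41  0.01] open 91.9 q [-0.15  0.72  1.06 -0.    1.8  -0.  ]
shift [-0.4  0.6  3. ] rot [0.14 0.01 0.08] |rot| 0.2 q [-0.15  0.72  1.06 -0.    1.8  -0.  ]
```

Closing on the sleeve; the fingers need about 0.6 s or more.

```bash
python3 -m creep '[[[0,0,0,0,0,0],[0,0,0,0,0,0],[0,0,0,0,0,0],[0,0,0,0,0,0],[0,0,0,0,0,0]]]' 1 20; python3 -m creep '[[[0,0,0,0,0,0],[0,0,0,0,0,0],[0,0,0,0,0,0],[0,0,0,0,0,0],[0,0,0,0,0,0]]]';python3 -c "
from h import *
st();go(.085,.137)"
```

```text
time: 4.97
tool_pos: [0.6416, -0.0195, 0.3505]
tool_rot: [-2.706, 0.003, 1.426]
contact_force: [0.6, 0.2, 0.2]
opening: 0.063
time: 5.38
tool_pos: [0.6408, -0.0194, 0.3511]
tool_rot: [-2.702, 0.003, 1.426]
contact_force: [-4.3, 0.7, 0.9]
opening: 0.0339
t 5.38 grasp in bed mm [-1.000e-01  8.590e+01  1.349e+02] F bed [ 4.3 -0.1 -1. ] T [ 0.02 -0.52 -0.16] open 33.9 q [-0.15  0.72  1.06 -0.    1.8  -0.  ]
shift [0.4 0.5 2.1] rot [ 0.14 -0.19  0.08] |rot| 0.2 q [-0.15  0.72  1.06 -0.    1.8  -0.  ]
```

Gripped: the opening of 33.9 mm matches the sleeve. Sliding down the bar.

```bash
python3 -m creep '[[[-2.1,0.3,-4.5,0,0,0],[-2.1,0.3,-4.5,0,0,0],[0,0,0,0,0,0]]]';python3 -c "
from h import *
st();go(.085,.125)"; python3 -m creep '[[[-1.3,0.2,-2.7,0,0,0],[-1.3,0.2,-2.7,0,0,0],[0,0,0,0,0,0]]]';python3 -c "
from h import *
st();go(.085,.115)"
```

```text
time: 5.63
tool_pos: [0.6363, -0.0187, 0.3426]
tool_rot: [-2.705, 0.003, 1.425]
contact_force: [-1.2, 1.3, -4.8]
opening: 0.0337
t 5.63 grasp in bed mm [-1.000e-01  8.580e+01  1.252e+02] F bed [-0.8 -1.1 -4.9] T [-0.04  0.51 -0.12] open 33.7 q [-0.15  0.72  1.09 -0.    1.77 -0.  ]
shift [-0.1  0.5 -0.2] rot [ 0.16 -0.04  0.11] |rot| 0.2 q [-0.15  0.72  1.09 -0.    1.77 -0.  ]
time: 5.88
tool_pos: [0.6334, -0.0183, 0.3367]
tool_rot: [-2.706, 0.003, 1.425]
contact_force: [0.1, 0.3, -0.9]
opening: 0.0338
t 5.88 grasp in bed mm [ -0.   85.7 118.7] F bed [-0.4 -0.3 -0.8] T [-0.04  0.35 -0.13] open 33.8 q [-0.15  0.72  1.11 -0.    1.75 -0.  ]
shift [-1.5  0.7 -3.3] rot [ 0.16 -0.    0.12] |rot| 0.2 q [-0.15  0.72  1.11 -0.    1.75 -0.  ]
```

```bash
python3 -m creep '[[[-1.3,0.2,-2.7,0,0,0],[-1.3,0.2,-2.7,0,0,0],[0,0,0,0,0,0]]]';python3 -c "
from h import *
st()"; python3 -m creep '[[[-1.3,0.2,-2.7,0,0,0],[-1.3,0.2,-2.7,0,0,0]]]';python3 -c "
from h import *
st()"; python3 -m creep '[[[-1,0.1,-2,0,0,0],[-1,0.1,-2,0,0,0]]]';python3 -c "
from h import *
st()"
```

```text
time: 6.13
tool_pos: [0.6306, -0.0179, 0.3309]
tool_rot: [-2.706, 0.003, 1.425]
contact_force: [0.4, -0.6, -0.6]
opening: 0.0337
t 6.13 grasp in bed mm [-1.000e-01  8.570e+01  1.122e+02] F bed [-0.7  0.6 -0.3] T [-0.06  0.3  -0.17] open 33.7 q [-0.15  0.72  1.13 -0.    1.73 -0.  ]
time: 6.3
tool_pos: [0.628, -0.0177, 0.3256]
tool_rot: [-2.707, 0.003, 1.425]
contact_force: [-0.4, -1.4, 3.1]
opening: 0.0337
t 6.3 grasp in bed mm [-1.000e-01  8.590e+01  1.064e+02] F bed [1.5 1.4 2.8] T [ 0.13  0.21 -0.22] open 33.7 q [-0.15  0.72  1.14 -0.    1.72 -0.  ]
time: 6.47
tool_pos: [0.6258, -0.0177, 0.3212]
tool_rot: [-2.708, 0.004, 1.425]
contact_force: [1.0, -1.6, 2.4]
opening: 0.0338
t 6.47 grasp in bed mm [ -0.   86.4 101.5] F bed [-0.1  1.4  2.7] T [ 0.    0.29 -0.19] open 33.8 q [-0.15  0.71  1.16 -0.    1.7  -0.  ]
```

```bash
python3 -m creep '[[[-0.8,0.1,-1.8,0,0,0],[0,0,0,0,0,0]]]';python3 -c "
from h import *
st()"; python3 -m creep '[[[-0.8,0.1,-1.8,0,0,0],[0,0,0,0,0,0]]]';python3 -c "
from h import *
import cv2
st()
f=lambda i:cv2.convertScaleAbs(cv2.resize(i,(800,600),interpolation=cv2.INTER_CUBIC),alpha=1.6,beta=10)
cv2.imwrite('pics/p3.png',f(viewer.read_camera('scene')[170:260,210:330]))"
```

```text
time: 6.63
tool_pos: [0.6247, -0.0178, 0.3186]
tool_rot: [-2.707, 0.004, 1.424]
contact_force: [0.8, -0.9, 1.4]
opening: 0.034
t 6.63 grasp in bed mm [-0.  86.6 98.7] F bed [-0.3  0.8  1.7] T [-0.02  0.35 -0.23] open 34.0 q [-0.15  0.71  1.16 -0.    1.7  -0.  ]
time: 6.8
tool_pos: [0.6238, -0.0178, 0.3165]
tool_rot: [-2.707, 0.004, 1.424]
contact_force: [-0.5, -1.1, -0.6]
opening: 0.0342
t 6.8 grasp in bed mm [-0.  86.7 96.4] F bed [ 0.   1.2 -0.7] T [-0.02  0.39 -0.2 ] open 34.2 q [-0.15  0.71  1.17 -0.    1.69 -0.  ]
```

View pics/p3.png

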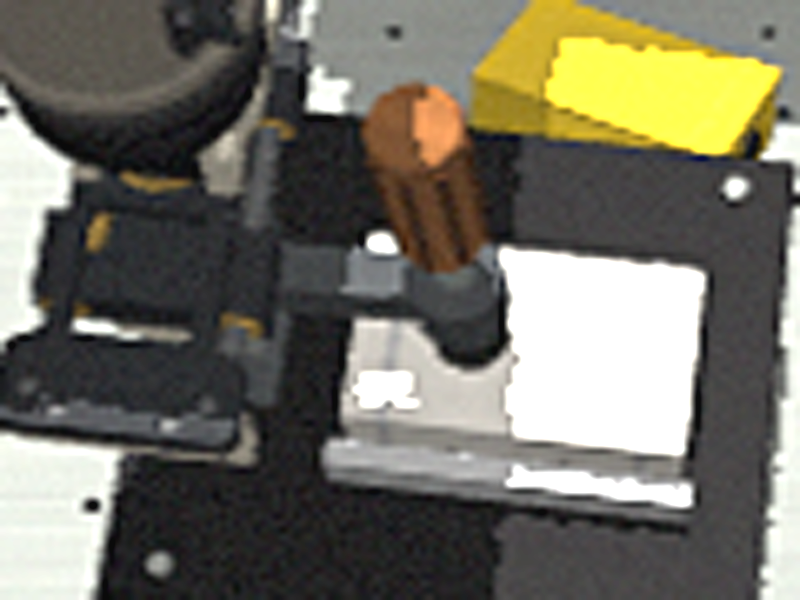

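The handle is now leaning back towards the bar (top at (415,127), bottom at (445,265)), so the jaw has tilted. I'll estimate the tilt and runner height.

```bash
cat >> h.py <<'E'
def hp(s,L,t): # handle point, t>0 = pad raised
    return O+Rb.apply([0,.085-.085*np.cos(t)+L*np.sin(t), s+.085*np.sin(t)+L*np.cos(t)])
def fit(px,L=.1275,b=(1,.5)):
    r=least_squares(lambda p:proj("scene",hp(p[0],L,p[1]))[0]+b-np.array(px),[.1,0],x_scale=[.01,.05]);return r.x.round(4)
E
python3 - <<'E'
from h import *
print("start",fit(S(425,80)),"now",fit([210+415/6.667,170+127/6.667]))
for L,p in((.1275,(415,127)),(.0475,(450,265))): print(proj("scene",hp(.08,L,.08)),210+p[0]/6.667,170+p[1]/6.667)
E
```

```text
start [ 0.1156 -0.0725] now [0.0779 0.064 ]
[[270.06783222 187.71424111]] 272.24688765561723 189.04904754762262
[[274.85985748 204.02099724]] 277.49662516874156 209.74801259937004
```

```bash
python3 -m creep '[[[-0.5,0.1,-1.2,0,0,0]]]';python3 -c "
from h import *
st()";  python3 -m creep '[[[0,0,0,0,0,0],[0,0,0,0,0,0],[0,0,0,0,0,0]]]' ;python3 -c "
from h import *
st()"
```

```text
time: 6.93
tool_pos: [0.6234, -0.0178, 0.3158]
tool_rot: [-2.707, 0.004, 1.424]
contact_force: [2.0, -2.3, 10.6]
opening: 0.0341
t 6.93 grasp in bed mm [-0.1 86.8 95.6] F bed [ 2.4  2.  10.6] T [ 0.04 -0.13 -0.14] open 34.1 q [-0.15  0.71  1.17 -0.01  1.69 -0.  ]
time: 7.18
tool_pos: [0.6234, -0.0178, 0.3157]
tool_rot: [-2.707, 0.004, 1.424]
contact_force: [0.2, -2.0, 2.8]
opening: 0.0339
t 7.18 grasp in bed mm [-0.1 86.8 95.5] F bed [0.8 1.9 2.8] T [ 0.02  0.23 -0.14] open 33.9 q [-0.15  0.71  1.17 -0.01  1.69 -0.  ]
```

The reaction rose to 10.6 N, so the jaw bites. Release, then retreat along the bar.

```bash
python3 -m creep '[[[0,0,0,0,0,0],[0,0,0,0,0,0],[0,0,0,0,0,0],[0,0,0,0,0,0],[8,-1.2,18,0,0,0]]]' -1; python3 -m creep '[[[15.5,-2.3,33.5,0,0,0],[15.5,-2.3,33.5,0,0,0],[15.5,-2.3,33.5,0,0,0],[12,-2,26,0,0,0],[0,0,0,0,0,0]]]';python3 -c "
from h import *
st();go(.0076,.250,-165,.075);go(.0076,.250,0,.075)
import cv2
f=lambda i:cv2.convertScaleAbs(cv2.resize(i,(800,600),interpolation=cv2.INTER_CUBIC),alpha=1.6,beta=10)
cv2.imwrite('pics/p4.png',f(viewer.read_camera('scene')[170:260,210:330]))"
```

```text
time: 7.6
tool_pos: [0.6302, -0.018, 0.3294]
tool_rot: [-2.698, 0.003, 1.426]
contact_force: [0.0, -0.5, -0.1]
opening: 0.0627
time: 8.02
tool_pos: [0.6891, -0.0264, 0.4624]
tool_rot: [-2.696, 0.002, 1.427]
contact_force: [0.2, -0.1, 0.8]
opening: 0.0911
t 8.02 grasp in bed mm [  3.6  85.8 256.4] F bed [0.2 0.1 0.8] T [ 0.02  0.35 -0.05] open 91.1 q [-0.15  0.8   0.61 -0.    2.17 -0.01]
shift [ 8.5 65.5 -7.1] rot [ 69.57 -16.26 148.84] |rot| 165.1 q [-0.15  0.8   0.61 -0.    2.17 -0.01]
shift [ 8.5 65.5 -7.1] rot [ 3.89 -1.11 -1.82] |rot| 4.4 q [-0.15  0.8   0.61 -0.    2.17 -0.01]
```

View pics/p4.png

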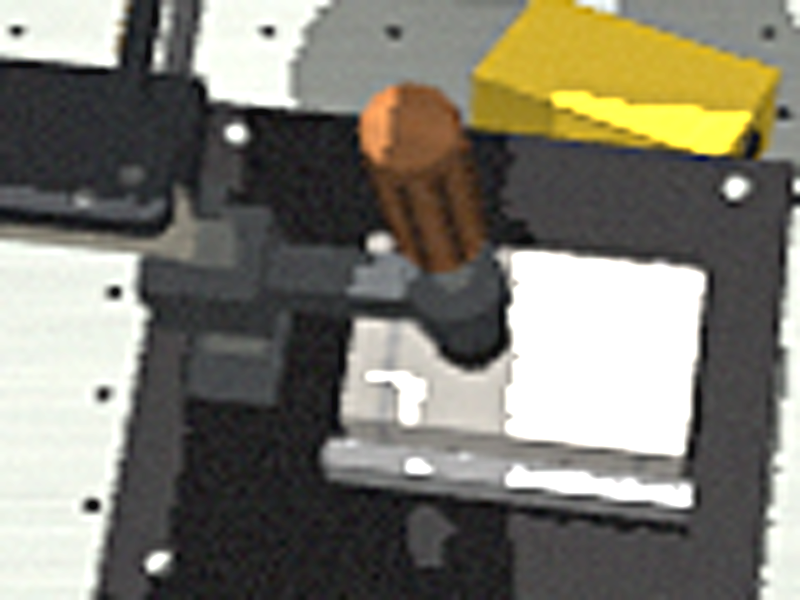

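The jaw stays tilted after release (handle top at (410,127), sleeve clear). Next I move over the handle and pre-spin the wrist by -165°.

```bash
python3 -m creep '[[[2,14,0,2.99,-0.7,6.4],[2,14,0,2.99,-0.7,6.4],[2,14,0,2.99,-0.7,6.4],[2,14,0,2.99,-0.7,6.4],[0,9,0,2.99,-0.7,6.4]]]'; python3 -m creep '[[[0,0,0,2.99,-0.7,6.4],[0,0,0,2.99,-0.7,6.4],[0,0,0,2.99,-0.7,6.4],[0,0,0,2.99,-0.7,6.4],[0,0,0,2.99,-0.7,6.4]]]'; python3 -m creep '[[[0,0,0,2.99,-0.7,6.4],[0,0,0,2.99,-0.7,6.4],[0,0,0,2.99,-0.7,6.4],[0,0,0,2.99,-0.7,6.4],[0,0,0,2.99,-0.7,6.4]]]'; python3 -c "
from h import *
st();go(.0076,.250,-165,.075)"
```

```text
time: 8.48
tool_pos: [0.6969, 0.0387, 0.4531]
tool_rot: [-2.783, -0.251, 2.006]
contact_force: [-0.8, 0.3, -0.6]
opening: 0.0918
time: 8.9
tool_pos: [0.696, 0.0433, 0.444]
tool_rot: [-3.008, -0.41, 2.646]
contact_force: [-0.5, -0.6, 0.6]
opening: 0.0921
time: 9.32
tool_pos: [0.6948, 0.0443, 0.435]
tool_rot: [2.986, -0.404, -2.954]
contact_force: [0.7, -0.3, 1.2]
opening: 0.0919
t 9.32 grasp in bed mm [ -6.2  11.6 229.7] F bed [-0.2  0.2  1.4] T [-0.06  0.36  0.06] open 91.9 q [-0.06  0.81  0.66  0.06  2.1  -1.76]
shift [ 2.8 -5.2 20.3] rot [26.16 -6.28 51.02] |rot| 57.7 q [-0.06  0.81  0.66  0.06  2.1  -1.76]
```

```bash
python3 -m creep '[[[1,-2,8,3.2,-0.8,6.3],[1,-2,6,3.2,-0.8,6.3],[0,-1,2,3.2,-0.8,6.3],[0,0,2,3.2,-0.8,6.3],[0,0,2,3.2,-0.8,6.3]]]'; python3 -m creep '[[[0,0,2,3.2,-0.8,6.3],[0,0,2,3.2,-0.8,6.3],[0,0,2,3.2,-0.8,6.3],[0,0,0,0,0,0]]]'; python3 -c "
from h import *
st();go(.0076,.250,-165,.075);go(.0076,.182,-165,.075)"
```

```text
time: 9.73
tool_pos: [0.6958, 0.04, 0.4462]
tool_rot: [2.756, -0.222, -2.325]
contact_force: [0.1, -0.6, -0.5]
opening: 0.0918
time: 10.07
tool_pos: [0.695, 0.0404, 0.446]
tool_rot: [2.688, -0.06, -1.978]
contact_force: [-0.2, -0.2, -0.3]
opening: 0.092
t 10.07 grasp in bed mm [  1.2   8.8 240.3] F bed [-0.   0.2 -0.4] T [-0.11  0.27  0.03] open 92.0 q [-0.07  0.82  0.63  0.11  2.14 -2.75]
shift [ 2.5 -1.3  9.3] rot [ 0.56 -1.06 -0.25] |rot| 1.2 q [-0.07  0.82  0.63  0.11  2.14 -2.75]
shift [-25.9   2.8 -52.3] rot [ 0.56 -1.06 -0.25] |rot| 1.2 q [-0.07  0.82  0.63  0.11  2.14 -2.75]
```

```bash
python3 -m creep '[[[-6.5,0.7,-11,0.5,-1,0],[-6.5,0.7,-12,0,0,0],[-6.5,0.7,-12,0,0,0],[-6,0.7,-12,0,0,0],[0,0,0,0,0,0]]]';python3 -m creep '[[[0,0,0,0,0,0],[0,0,0,0,0,0]]]'; python3 -c "
from h import *
st();go(.0076,.182,-165,.075)"
```

```text
time: 10.48
tool_pos: [0.6668, 0.0437, 0.3909]
tool_rot: [2.694, -0.056, -1.995]
contact_force: [-0.4, 0.0, 0.4]
opening: 0.0916
time: 10.65
tool_pos: [0.6665, 0.0439, 0.3899]
tool_rot: [2.692, -0.059, -1.999]
contact_force: [0.5, -0.5, -0.6]
opening: 0.0919
t 10.65 grasp in bed mm [  2.8   7.9 177.4] F bed [-0.8  0.4 -0.3] T [-0.09  0.34  0.02] open 91.9 q [-0.07  0.75  0.89  0.11  1.93 -2.75]
shift [ 2.7 -0.7  3.8] rot [ 0.58 -0.87  0.94] |rot| 1.4 q [-0.07  0.75  0.89  0.11  1.93 -2.75]
```

```bash
python3 -m creep '[[[2.7,-0.7,3.8,0.6,-0.9,0.9],[0,0,0,0,0,0],[0,0,0,0,0,0],[0,0,0,0,0,0],[0,0,0,0,0,0]]]' 1 40;python3 -m creep '[[[0,0,0,0,0,0],[0,0,0,0,0,0],[0,0,0,0,0,0],[0,0,0,0,0,0],[0,0,0,0,0,0]]]'; python3 -c "
from h import *
st();go(.0076,.182,-165,.075)";python3 -m creep '[[[0,0,0,0,0,0],[0,0,0,0,0,0]]]';python3 -c "
from h import *
st();s=robot.observe();C=R.from_euler('xyz',s['tool_rot']);print(C.apply([0,0,1]), (C.apply([0,0,7])).round(2))"
```

```text
time: 11.07
tool_pos: [0.6705, 0.0429, 0.396]
tool_rot: [2.707, -0.041, -1.985]
contact_force: [0.2, -0.4, 0.0]
opening: 0.0628
time: 11.48
tool_pos: [0.6706, 0.0428, 0.3964]
tool_rot: [2.707, -0.041, -1.985]
contact_force: [-0.7, 0.3, 0.2]
opening: 0.0297
t 11.48 grasp in bed mm [ -1.2   7.5 185.1] F bed [ 0.7 -0.2 -0.1] T [-0.3  -0.3   0.09] open 29.7 q [-0.07  0.75  0.87  0.11  1.93 -2.77]
shift [-1.5  0.3 -2.7] rot [0.01 0.37 0.11] |rot| 0.4 q [-0.07  0.75  0.87  0.11  1.93 -2.77]
time: 11.65
tool_pos: [0.6707, 0.0428, 0.3964]
tool_rot: [2.708, -0.041, -1.986]
contact_force: [-0.2, 0.1, 0.0]
opening: 0.0292
t 11.65 grasp in bed mm [ -1.5   7.5 185.2] F bed [ 0.2 -0.1 -0.1] T [-0.2   0.34 -0.07] open 29.2 q [-0.07  0.75  0.87  0.11  1.93 -2.77]
[-0.39949563  0.13507287 -0.9067296 ] [-2.8   0.95 -6.35]
```

```bash
python3 -m creep '[[[0,0,0,-2.8,0.95,-6.35],[0,0,0,-2.8,0.95,-6.35],[0,0,0,-2.8,0.95,-6.35]]]'; python3 -c "
from h import *
st();go(.0076,.182,-145,.075);s=robot.observe();C=R.from_euler('xyz',s['tool_rot']);print((C.apply([0,0,7])).round(2))"
```

```text
time: 11.9
tool_pos: [0.6707, 0.0428, 0.396]
tool_rot: [2.748, -0.194, -2.33]
contact_force: [-0.5, -0.4, -1.4]
opening: 0.0292
t 11.9 grasp in bed mm [ -1.4   7.5 184.8] F bed [-0.2  0.5 -1.5] T [-0.09  0.34  0.18] open 29.2 q [-0.07  0.76  0.87  0.11  1.93 -2.4 ]
shift [-1.5  0.4 -2.3] rot [0.59 0.16 1.43] |rot| 1.6 q [-0.07  0.76  0.87  0.11  1.93 -2.4 ]
[-2.8   0.95 -6.34]
```

```bash
python3 -m creep '[[[-0.1,0,-0.2,-2.8,0.95,-6.35],[-0.1,0,-0.2,-2.8,0.95,-6.35],[-0.1,0,-0.2,-2.8,0.95,-6.35],[-0.1,0,-0.2,-2.8,0.95,-6.35],[-0.1,0,-0.2,-2.8,0.95,-6.35]]]'; python3 -c "
from h import *
st()"; python3 -m creep '[[[-0.1,0,-0.2,-2.8,0.95,-6.35],[-0.1,0,-0.2,-2.8,0.95,-6.35],[-0.1,0,-0.2,-2.8,0.95,-6.35],[-0.1,0,-0.2,-2.8,0.95,-6.35],[-0.1,0,-0.2,-2.8,0.95,-6.35]]]'; python3 -c "
from h import *
st();s=robot.observe();C=R.from_euler('xyz',s['tool_rot']);print((C.apply([0,0,7])).round(2))"
```

```text
time: 12.32
tool_pos: [0.6701, 0.0428, 0.3954]
tool_rot: [2.931, -0.386, -2.953]
contact_force: [0.3, -0.4, 0.6]
opening: 0.0297
t 12.32 grasp in bed mm [ -1.1   7.4 184. ] F bed [-0.1  0.3  0.6] T [-0.2   0.28  0.22] open 29.7 q [-0.07  0.75  0.88  0.11  1.93 -1.77]
time: 12.73
tool_pos: [0.6695, 0.0427, 0.3949]
tool_rot: [-3.074, -0.432, 2.649]
contact_force: [0.6, -0.3, -0.7]
opening: 0.0296
t 12.73 grasp in bed mm [ -0.9   7.3 183.3] F bed [-0.9  0.2 -0.4] T [-0.3   0.32  0.17] open 29.6 q [-0.07  0.75  0.88  0.12  1.93 -1.15]
[-2.8   0.97 -6.34]
```

```bash
python3 -m creep '[[[-0.1,0,-0.2,-2.8,0.97,-6.35],[-0.1,0,-0.2,-2.8,0.97,-6.35],[-0.1,0,-0.2,-2.8,0.97,-6.35],[-0.1,0,-0.2,-2.8,0.97,-6.35],[-0.1,0,-0.2,-2.8,0.97,-6.35]]]'; python3 -c "
from h import *
st()"; python3 -m creep '[[[-0.1,0,-0.2,-2.8,0.97,-6.35],[-0.1,0,-0.2,-2.8,0.97,-6.35],[-0.1,0,-0.2,-2.8,0.97,-6.35],[-0.1,0,-0.2,-2.8,0.97,-6.35],[-0.1,0,-0.2,-2.8,0.97,-6.35]]]'; python3 -c "
from h import *
st()";python3 -m creep '[[[-0.1,0,-0.2,-2.8,0.97,-6.35],[-0.1,0,-0.2,-2.8,0.97,-6.35],[-0.1,0,-0.2,-2.8,0.97,-6.35],[-0.1,0,-0.2,-2.8,0.97,-6.35],[-0.1,0,-0.2,-2.8,0.97,-6.35]]]'; python3 -c "
from h import *
st();s=robot.observe();C=R.from_euler('xyz',s['tool_rot']);print((C.apply([0,0,7])).round(2))"
```

```text
time: 13.15
tool_pos: [0.669, 0.0426, 0.3943]
tool_rot: [-2.829, -0.309, 1.989]
contact_force: [1.3, 0.0, 0.8]
opening: 0.029
t 13.15 grasp in bed mm [ -0.8   7.2 182.7] F bed [-0.9 -0.2  1.3] T [-0.27  0.28  0.16] open 29.0 q [-0.07  0.75  0.89  0.12  1.93 -0.52]
time: 13.57
tool_pos: [0.6685, 0.0425, 0.3938]
tool_rot: [-2.713, -0.077, 1.396]
contact_force: [0.9, 0.3, 0.2]
opening: 0.0295
t 13.57 grasp in bed mm [ -0.8   7.1 182. ] F bed [-0.7 -0.4  0.5] T [-0.29  0.23  0.18] open 29.5 q [-0.07  0.75  0.89  0.12  1.92  0.1 ]
time: 13.98
tool_pos: [0.6679, 0.0425, 0.3932]
tool_rot: [-2.744, 0.179, 0.823]
contact_force: [0.8, -0.5, 1.6]
opening: 0.0299
t 13.98 grasp in bed mm [ -0.9   6.9 181.2] F bed [-0.1  0.4  1.8] T [-0.43  0.24  0.14] open 29.9 q [-0.07  0.75  0.89  0.12  1.92  0.73]
[-2.77  1.   -6.35]
```

```bash
python3 -m creep '[[[-0.1,0,-0.2,-2.77,1,-6.35],[-0.1,0,-0.2,-2.77,1,-6.35],[-0.1,0,-0.2,-2.77,1,-6.35],[-0.1,0,-0.2,-2.77,1,-6.35],[-0.1,0,-0.2,-2.77,1,-6.35]]]'; python3 -c "
from h import *
st()"; python3 -m creep '[[[-0.1,0,-0.2,-2.77,1,-6.35],[-0.1,0,-0.2,-2.77,1,-6.35],[-0.1,0,-0.2,-2.77,1,-6.35],[-0.1,0,-0.2,-2.77,1,-6.35],[-0.1,0,-0.2,-2.77,1,-6.35]]]'; python3 -c "
from h import *
st()";python3 -m creep '[[[-0.1,0,-0.2,-2.77,1,-6.35],[-0.1,0,-0.2,-2.77,1,-6.35],[-0.1,0,-0.2,-2.77,1,-6.35],[-0.1,0,-0.2,-2.77,1,-6.35],[-0.1,0,-0.2,-2.77,1,-6.35]]]'; python3 -c "
from h import *
st();s=robot.observe();C=R.from_euler('xyz',s['tool_rot']);print((C.apply([0,0,7])).round(2))
import cv2
f=lambda i:cv2.convertScaleAbs(cv2.resize(i,(800,600),interpolation=cv2.INTER_CUBIC),alpha=1.6,beta=10)
cv2.imwrite('pics/p5.png',f(viewer.read_camera('scene')[170:260,210:330]))"
```

```text
time: 14.4
tool_pos: [0.6676, 0.0423, 0.3925]
tool_rot: [-2.919, 0.373, 0.204]
contact_force: [-0.0, -0.9, 1.1]
opening: 0.0293
t 14.4 grasp in bed mm [ -1.2   6.9 180.5] F bed [0.4 0.9 1. ] T [-0.29  0.32  0.13] open 29.3 q [-0.08  0.75  0.9   0.12  1.91  1.35]
time: 14.82
tool_pos: [0.6673, 0.0415, 0.3922]
tool_rot: [3.093, 0.427, -0.474]
contact_force: [-0.2, -1.1, 0.0]
opening: 0.0295
t 14.82 grasp in bed mm [ -1.5   7.4 180.2] F bed [ 0.   1.1 -0. ] T [-0.65  0.28  0.19] open 29.5 q [-0.08  0.75  0.9   0.12  1.91  1.97]
time: 15.23
tool_pos: [0.6666, 0.0408, 0.3916]
tool_rot: [2.846, 0.315, -1.136]
contact_force: [-0.7, -1.2, 0.7]
opening: 0.0292
t 15.23 grasp in bed mm [ -1.5   8.2 179.4] F bed [0.8 1.3 0.4] T [-0.47  0.14  0.24] open 29.2 q [-0.08  0.74  0.91  0.12  1.9   2.6 ]
[-2.72  1.02 -6.37]
```

View pics/p5.png

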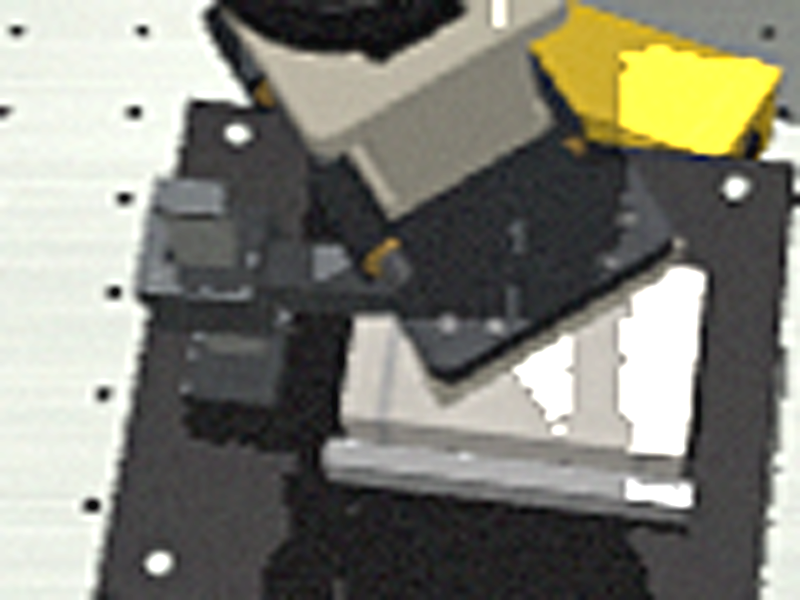

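The head hasn't moved (its right corner is still at (705,268)) and the torque is rising. A last few degrees, then release and look.

```bash
python3 -m creep '[[[-0.1,0,-0.2,-2.72,1.02,-6.37],[-0.1,0,-0.2,-2.72,1.02,-6.37],[-0.1,0,-0.2,-2.72,1.02,-6.37]]]'; python3 -c "
from h import *
st()";  python3 -m creep '[[[0,0,0,0,0,0],[0,0,0,0,0,0],[0,0,0,0,0,0],[0,0,0,0,0,0],[0,0,0,0,0,0]]]' -1;python3 -m creep '[[[0,0,0,0,0,0],[0,0,0,0,0,0],[0,0,0,0,0,0],[0,0,0,0,0,0],[0,0,0,0,0,0]]]';python3 -m creep '[[[6,-2,14,0,0,0],[13,-3,29,0,0,0],[13,-3,29,0,0,0],[13,-3,29,0,0,0],[0,0,0,0,0,0]]]'; python3 -c "
from h import *
st()
import cv2
f=lambda i:cv2.convertScaleAbs(cv2.resize(i,(800,600),interpolation=cv2.INTER_CUBIC),alpha=1.6,beta=10)
cv2.imwrite('pics/p6.png',f(viewer.read_camera('scene')[170:260,210:330]))"
```

```text
time: 15.53
tool_pos: [0.6661, 0.0404, 0.3912]
tool_rot: [2.755, 0.192, -1.493]
contact_force: [-0.1, -0.7, 1.4]
opening: 0.0294
t 15.53 grasp in bed mm [ -1.2   8.5 178.9] F bed [0.6 0.7 1.2] T [-0.4   0.14  0.22] open 29.4 q [-0.08  0.74  0.91  0.12  1.9   2.96]
time: 15.95
tool_pos: [0.6661, 0.0404, 0.391]
tool_rot: [2.757, 0.197, -1.479]
contact_force: [0.1, -0.1, 0.4]
opening: 0.0579
time: 16.37
tool_pos: [0.6661, 0.0407, 0.391]
tool_rot: [2.758, 0.199, -1.475]
contact_force: [0.3, 0.5, 0.6]
opening: 0.0899
time: 16.78
tool_pos: [0.7104, 0.0297, 0.4954]
tool_rot: [2.756, 0.199, -1.474]
contact_force: [0.5, -0.0, 1.0]
opening: 0.0916
t 16.78 grasp in bed mm [  2.1  12.9 292.5] F bed [-0.1 -0.1  1.1] T [-0.13  0.29  0.05] open 91.6 q [-0.09  0.87  0.39  0.15  2.3   2.99]
```

View pics/p6.png

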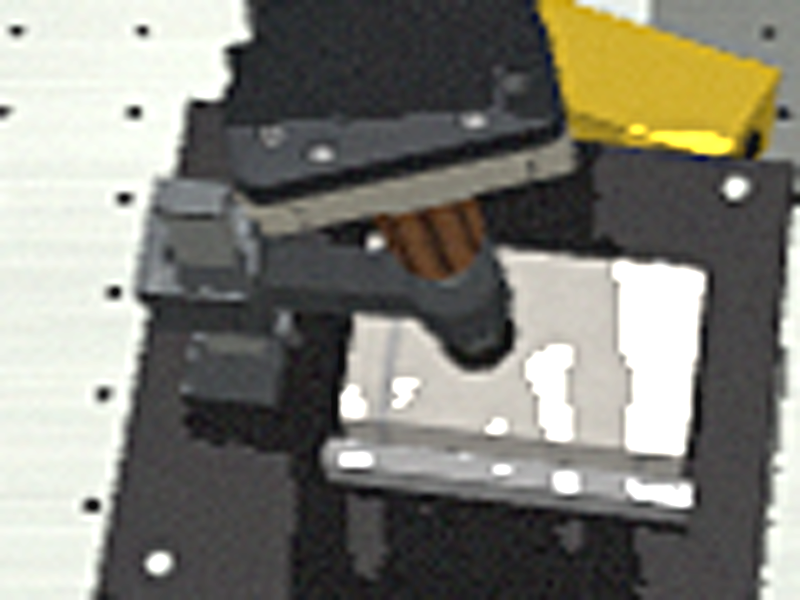

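The head is in place, but the gripper hides the handle top. I'll move aside to measure the tilt, unwinding the wrist on the way in case I need a second grip.

```bash
python3 -m creep '[[[-6,-30,4,2.72,-1.02,6.37],[-6,-30,4,2.72,-1.02,6.37],[-6,-30,4,2.72,-1.02,6.37],[0,-20,2,2.72,-1.02,6.37],[0,0,2,2.72,-1.02,6.37]]]'; python3 -m creep '[[[0,0,2,2.72,-1.02,6.37],[0,0,2,2.72,-1.02,6.37],[0,0,2,2.72,-1.02,6.37],[0,0,2,2.72,-1.02,6.37],[0,0,2,2.72,-1.02,6.37]]]'; python3 -c "
from h import *
st()
import cv2
f=lambda i:cv2.convertScaleAbs(cv2.resize(i,(800,600),interpolation=cv2.INTER_CUBIC),alpha=1.6,beta=10)
cv2.imwrite('pics/p7.png',f(viewer.read_camera('scene')[170:260,210:330]))"
```

```text
time: 17.25
tool_pos: [0.6914, -0.0812, 0.5009]
tool_rot: [2.926, 0.39, -0.852]
contact_force: [0.5, -0.5, -1.1]
opening: 0.0916
time: 17.67
tool_pos: [0.6903, -0.0845, 0.5036]
tool_rot: [-3.081, 0.443, -0.165]
contact_force: [-0.6, 0.7, 0.4]
opening: 0.0918
t 17.67 grasp in bed mm [ 11.8 131.8 298.2] F bed [ 0.9 -0.6  0.1] T [0.02 0.23 0.04] open 91.8 q [-0.24  0.83  0.44  0.04  2.31  1.53]
```

View pics/p7.png

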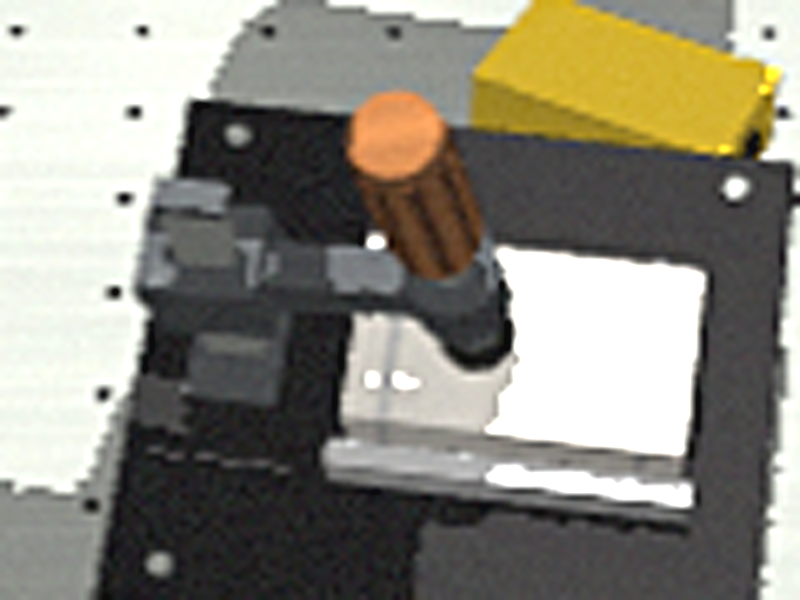

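The handle top is now at (397,133), against (410,127) before turning. Fit the tilt and the screw travel with the runner fixed.

Run:
```python
from h import *
c=lambda u,v:np.array([210+u/6.667,170+v/6.667])
for L0 in(.125,.130):
    s,t=fit(c(410,127),L0)
    for ds in (0,):
        r=least_squares(lambda p:proj("scene",hp(s,p[0],p[1]))[0]+(1,.5)-c(397,133),[L0,t],x_scale=[.01,.05]).x
        print("before",L0,s,t,"now L",r[0].round(4),"tilt",r[1].round(4),"travel mm",(L0-r[0])*1e3)
go(.009,.262,0,.11);go(.009,.262,90,.11)
```

```text
before 0.125 0.0791 0.0765 now L 0.1172 tilt 0.1139 travel mm 7.79921175361889
before 0.13 0.0743 0.0737 now L 0.1224 tilt 0.1094 travel mm 7.649579924923308
shift [ 11.1 115.9 -38.1] rot [ 38.41 -14.01  80.98] |rot| 90.7 q [-0.24  0.83  0.44  0.04  2.31  1.52]
shift [ 11.1 115.9 -38.1] rot [ 2.29 -0.7  -0.38] |rot| 2.4 q [-0.24  0.83  0.44  0.04  2.31  1.52]
```

Tilt is about 0.11 and screw travel 8-11 mm, so it is probably tight, but 25 N isn't certain. I'll take one more short turn while watching the torque.

```bash
python3 -m creep '[[[3,29,-1,1.1,-0.3,-0.2],[3,29,-1,1.1,-0.3,-0.2],[3,29,-1,0,0,0],[2,29,-1,0,0,0],[0,0,0,0,0,0]]]';python3 -c "
from h import *
st();go(.0095,.262,90,.11);go(.0095,.178,90,.11)"
```

```text
time: 18.13
tool_pos: [0.7004, 0.0336, 0.4933]
tool_rot: [-3.038, 0.451, -0.164]
contact_force: [0.4, 0.5, -0.6]
opening: 0.0922
t 18.13 grasp in bed mm [ 14.8   6.6 286.5] F bed [-0.6 -0.6 -0.4] T [ 0.05  0.22 -0.05] open 92.2 q [-0.09  0.84  0.46  0.18  2.28  1.76]
shift [  0.9  -2.6 -27.6] rot [ 0.18 -0.87  1.05] |rot| 1.4 q [-0.09  0.84  0.46  0.18  2.28  1.76]
shift [ -34.2    2.5 -103.8] rot [ 0.18 -0.87  1.05] |rot| 1.4 q [-0.09  0.84  0.46  0.18  2.28  1.76]
```

```bash
python3 -m creep '[[[0,-2.6,-27,0.2,-0.9,1],[-9,1,-19,0,0,0],[-9,1,-19,0,0,0],[-9,1,-18,0,0,0],[-6,1,-14,0,0,0]]]';python3 -m creep '[[[0,0,0,0,0,0],[0,0,0,0,0,0]]]';python3 -c "
from h import *
st();go(.0095,.178,90,.11)"
```

```text
time: 18.55
tool_pos: [0.6634, 0.0385, 0.3899]
tool_rot: [-3.038, 0.438, -0.154]
contact_force: [-0.0, 0.0, -0.5]
opening: 0.0917
time: 18.72
tool_pos: [0.6612, 0.0386, 0.3855]
tool_rot: [-3.042, 0.448, -0.159]
contact_force: [0.1, -0.5, 0.6]
opening: 0.0919
t 18.72 grasp in bed mm [  4.8   8.3 172. ] F bed [0.1 0.5 0.7] T [ 0.    0.2  -0.05] open 91.9 q [-0.09  0.74  0.93  0.14  1.91  1.68]
shift [ 5.  -2.5  4.1] rot [ 0.41 -0.75  0.61] |rot| 1.1 q [-0.09  0.74  0.93  0.14  1.91  1.68]
```

```bash
python3 -m creep '[[[5,-2.2,4,0.4,-0.7,0.6],[0,0,0,0,0,0],[0,0,0,0,0,0],[0,0,0,0,0,0],[0,0,0,0,0,0]]]' 1 40;python3 -m creep '[[[0,0,0,0,0,0],[0,0,0,0,0,0],[0,0,0,0,0,0],[0,0,0,0,0,0],[0,0,0,0,0,0]]]'; python3 -m creep '[[[0,0,0,0,0,0],[0,0,0,0,0,0]]]';python3 -c "
from h import *
st();s=robot.observe();C=R.from_euler('xyz',s['tool_rot']);print((C.apply([0,0,7])).round(2))"
```

```text
time: 19.13
tool_pos: [0.6679, 0.0353, 0.3926]
tool_rot: [-3.032, 0.432, -0.146]
contact_force: [0.5, 0.0, 0.9]
opening: 0.063
time: 19.55
tool_pos: [0.6681, 0.0351, 0.3935]
tool_rot: [-3.032, 0.43, -0.147]
contact_force: [1.0, -2.9, 1.2]
opening: 0.0297
time: 19.72
tool_pos: [0.6681, 0.035, 0.3935]
tool_rot: [-3.032, 0.43, -0.147]
contact_force: [-0.5, -0.5, -0.1]
opening: 0.0294
t 19.72 grasp in bed mm [ -1.3  10.2 182.5] F bed [ 0.4  0.5 -0.3] T [-0.19  0.23  0.01] open 29.4 q [-0.09  0.75  0.9   0.14  1.92  1.67]
[-2.76  1.18 -6.33]
```

```bash
python3 -m creep '[[[-0.1,0,-0.2,-2.76,1.18,-6.33],[-0.1,0,-0.2,-2.76,1.18,-6.33],[-0.1,0,-0.2,-2.76,1.18,-6.33]]]';python3 -c "
from h import *
st()";python3 -m creep '[[[-0.1,0,-0.2,-2.76,1.18,-6.33],[-0.1,0,-0.2,-2.76,1.18,-6.33],[-0.1,0,-0.2,-2.76,1.18,-6.33]]]';python3 -c "
from h import *
st()"
```

```text
time: 19.97
tool_pos: [0.6678, 0.035, 0.3934]
tool_rot: [3.077, 0.437, -0.56]
contact_force: [-0.0, -0.6, 1.3]
opening: 0.0293
t 19.97 grasp in bed mm [ -1.2  10.1 182.2] F bed [0.5 0.6 1.2] T [-0.2   0.18  0.24] open 29.3 q [-0.09  0.75  0.9   0.14  1.92  2.05]
time: 20.22
tool_pos: [0.6675, 0.035, 0.3933]
tool_rot: [2.914, 0.381, -0.964]
contact_force: [0.6, -0.6, 1.1]
opening: 0.0295
t 20.22 grasp in bed mm [ -1.1  10.1 182. ] F bed [-0.1  0.5  1.2] T [-0.19  0.07  0.3 ] open 29.5 q [-0.09  0.75  0.9   0.14  1.91  2.42]
```

```bash
python3 -m creep '[[[-0.1,0,-0.2,-2.76,1.18,-6.33],[-0.1,0,-0.2,-2.76,1.18,-6.33],[-0.1,0,-0.2,-2.76,1.18,-6.33]]]';python3 -c "
from h import *
st()";python3 -m creep '[[[0,0,0,0,0,0],[0,0,0,0,0,0],[0,0,0,0,0,0],[0,0,0,0,0,0],[0,0,0,0,0,0]]]' -1;python3 -m creep '[[[0,0,0,0,0,0],[0,0,0,0,0,0],[0,0,0,0,0,0],[0,0,0,0,0,0],[0,0,0,0,0,0]]]';python3 -m creep '[[[6,-2,14,0,0,0],[13,-3,29,0,0,0],[13,-3,29,0,0,0],[13,-3,29,0,0,0],[0,0,0,0,0,0]]]';python3 -m creep '[[[-6,-30,4,0,0,0],[-6,-30,4,0,0,0],[-6,-30,4,0,0,0],[0,-20,2,0,0,0],[0,-20,0,0,0,0]]]'; python3 -c "
from h import *
st()
import cv2
cv2.imwrite('pics/p8.png',cv2.convertScaleAbs(cv2.resize(viewer.read_camera('scene')[160:340,150:390],(800,600),interpolation=cv2.INTER_CUBIC),alpha=1.6,beta=10))"
```

```text
time: 20.47
tool_pos: [0.6671, 0.0351, 0.3933]
tool_rot: [2.792, 0.273, -1.344]
contact_force: [0.6, -1.2, 1.3]
opening: 0.0294
t 20.47 grasp in bed mm [ -0.9  10.1 181.9] F bed [-0.1  1.1  1.5] T [-0.24  0.1   0.35] open 29.4 q [-0.09  0.74  0.9   0.14  1.91  2.8 ]
time: 20.88
tool_pos: [0.6671, 0.0353, 0.3931]
tool_rot: [2.793, 0.275, -1.337]
contact_force: [0.5, 0.6, 0.3]
opening: 0.0583
time: 21.3
tool_pos: [0.6671, 0.0354, 0.3929]
tool_rot: [2.793, 0.276, -1.334]
contact_force: [0.5, -0.6, -0.3]
opening: 0.0896
time: 21.72
tool_pos: [0.7112, 0.0245, 0.4966]
tool_rot: [2.791, 0.277, -1.333]
contact_force: [-0.5, -0.8, 1.9]
opening: 0.0917
time: 22.13
tool_pos: [0.6931, -0.1042, 0.5114]
tool_rot: [2.797, 0.276, -1.321]
contact_force: [1.3, 0.5, 0.0]
opening: 0.0923
t 22.13 grasp in bed mm [  7.4 144.8 308.1] F bed [-1.1 -0.7  0.6] T [-0.04  0.25  0.04] open 92.3 q [-0.27  0.85  0.38  0.08  2.34  2.62]
```

View pics/p8.png

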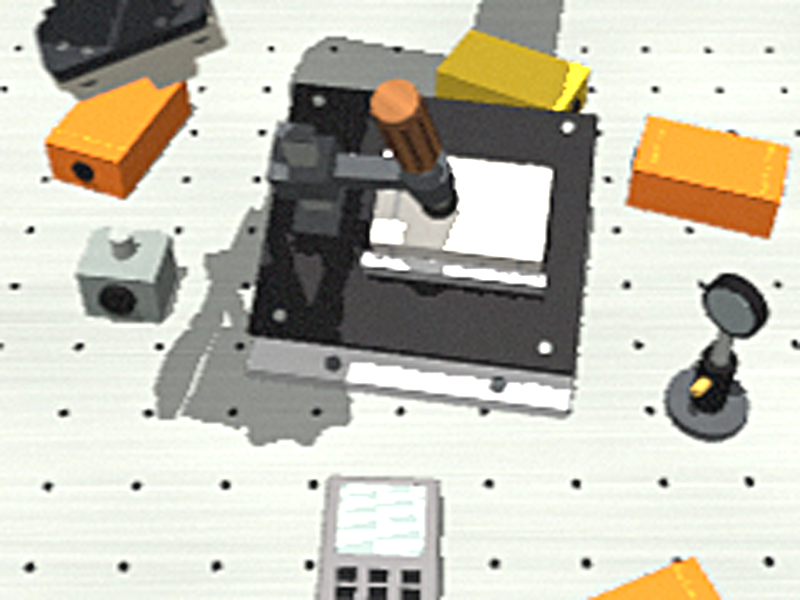

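The jaw is tilted back (handle top at (397,100)), the head lies against its stop (right corner at (550,165)), and the bystanders look undisturbed. The gripper, top left, is clear. Turning torque climbed from about 0.15 to 0.35 Nm. Settle, then hand in.

```bash
python3 -m creep '[[[0,0,0,0,0,0],[0,0,0,0,0,0],[0,0,0,0,0,0]]]'; python3 -c "
from h import *
st();print(robot.hand_in())"
```

```text
time: 22.43
tool_pos: [0.6928, -0.1108, 0.5094]
tool_rot: [2.795, 0.276, -1.33]
contact_force: [0.7, 0.4, 0.5]
opening: 0.0916
t 22.43 grasp in bed mm [  6.3 151.1 306.7] F bed [-0.3 -0.5  0.7] T [-0.1   0.25  0.02] open 91.6 q [-0.28  0.86  0.38  0.08  2.34  2.61]
the job is handed in; nothing more can be done
None
```

The laser head is clamped where it lay, and I handed the job in at 22.4 s of the 72 s allowed. No verdict was reported.

- **Slide:** I gripped the sleeve and slid it about 38 mm down the bar. The head then pushed the jaw back and it bit, with about 10 N pushing back. The picture gave a tilt of about 0.075 rad after I let go.
- **Screw:** I turned the handle clockwise in two grips, about 5.7 rad and then 1.1 rad. The torque rose from about 0.15 to 0.35 Nm. After the first grip the tilt measured about 0.11 rad; I did not measure it again after the second.
- **Last picture:** The head was against its stop and looked unmoved. The lens post was upright, the mag base and meter looked undisturbed, and the gripper was clear of everything.

**What disagreed or went wrong:**
- **Screw travel:** The picture gave about 8 mm of screw travel for the first grip, while the turns imply about 11 mm. I could not measure the pad force, so "over 25 N" is inferred from the tilt and the rising torque. That doubt is why I took the second grip.
- **First sleeve grip:** The arm had drifted about 10 mm too high, so the fingers began closing above the sleeve. I reopened them and corrected before anything was moved.

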